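Park the upturned bowl on the drip bridge and shut the keeper gate

ROBOT

A 6-joint arm with a two-finger parallel gripper is mounted at the origin on the work surface. World frame = base frame: x ahead of the robot, y to its left, z up, the work surface at z = 0. Lengths are in m, angles in rad, forces in N, time in s.
With the tool pointing down it reaches from about 0.3 to 0.775 m from the base axis. Payload 14.6 kg.
Tool frame: the origin (TCP) lies midway between the tips of the shut fingers; the grasp point (between the pads) lies 19 mm behind it (ctrl.tcp_to_grasp is the distance from the TCP to the grasp point, in m); x points along the fingers, y is the direction in which the jaws open and shut, and the axes are right-handed (so a half turn about x gives the same grasp; the last joint's range is limited). The gripper opens to 94 mm and grips with 3 to 60 N. Pads are 16 mm wide; open, the fingers measure 119 mm over their backs; the gripper's body (75 mm by 177 mm) begins 78 mm behind the grasp point.
Start: joints at [1.117, 0.3, 1.521, -0, 1.321, -0.067], TCP at [0.207, 0.509, 0.205] pointing down, gripper open.
Joint ranges: [-3.03, 3.03], [-0.79, 2.21], [0.23, 2.52], [-1.04, 4.18], [0, 3.07], [-2.55, 2.55]. Speed limits (rad/s): [2.22, 2.22, 2.57, 3.14, 3.14, 3.14].

INTERFACE

Orientations are given as [roll, pitch, yaw] about the fixed x, y, z axes, in that order (R = Rz(yaw) Ry(pitch) Rx(roll)).
In Python, from station import ctrl gives the robot as it stands.
- The arm moves only by the tool jog_arm, never from a script. Its argument "rows" is one flat list of numbers, 7 for each row, row after row: the shift along the world's x, y, z in m, then the turn, a rotation vector about the world's x, y, z in degrees, then the closure, from 0 (fully open) to 1 (shut). A call has 1 to 8 rows; each row shifts and turns the commanded pose from where the row before left it; what a row does not reach is not made up. A row lasts 1/12 s, in which the tool goes at most 41.7 mm and 7.16 degrees, less where a joint would pass 70% of its speed; a pose out of reach is approached as far as the arm can. A call with a gripper value outside its range is refused whole. The fingers move at their own pace and stop on an object; "squeeze" is the grip in N (left out, the last holds). Time passes only in rows, so rows that do not move let the fingers close. It gives the time, the measured TCP pose, the force and the opening at its end, in the units of the state.
- ctrl.get_obs(): the state, without advancing time (a new reading comes with each control period).
- ctrl.camera(name): name is "scene" or "top" or "wrist"; returns (picture, depth): 480x640x3 uint8, red, green, blue; 480x640 float32, m along the optical axis (not along the pixel's ray), 0 where there is no reading.
- ctrl.camera_model(name): a dict with "K" (3x3 intrinsics, pixels), "dist" ([k1, k2, p1, p2, k3] as OpenCV has them; the pictures are not rectified), "extrinsics" (4x4, takes a point from camera to world coordinates). Camera axes: x right, y down, z forward; pixel columns grow to the right and rows downward; lengths in m; the calibration is good to about 2 mm. A picture is of the moment at which its call begins: read the wrist's pose just before it. camera_model takes no time and is no camera call; for the wrist camera it gives the pose at the moment of the call.
- ctrl.hand_in(): hands the job in, once; it reports no verdict.
The state is a dict: "time_s": time; "qpos": joint angles; "joint_vel": joint speeds; "tau": joint torques, N m; "ee_pos": TCP position; "eef_rot": TCP orientation; "force": force on the tool from outside, world axes, zero at the start; "moment": the same for the moment, N m; "grip_width": finger opening in m.
Only numpy, scipy, OpenCV 4.12 (cv2) and the standard library are available. Lean on these libraries where they do the work, as an engineer would, in place of code of your own. Each camera call takes 0.05 s, during which the arm holds its last target.

TASK

Swing the little keeper gate on the dish rack open, slide the big upturned glass bowl along the two middle bars onto the narrow drip bridge until its rim rests against the end stop, centred across the two bars, then swing the gate fully shut behind it. Keep the bowl sitting flat on the bars all the way, without lifting or tipping it, and leave the two small cups on the rack where they stand.

Things in the scene. Friction and masses are not known exactly. Their poses are not given: they have to be found in the camera images.
- rack: Fixed steel dish rack. Origin on the table top, z up. Its deck is flat 8 mm bars along its y, tops at z = 100 mm, over x -94..166, y -200..90 mm. Only the middle two bars (x = -18 and +18 mm, outer edges 44 mm apart) run on to y = 250 mm: the narrow drip bridge, above a white tray. It ends in an upright stop plate: near face at y = 250 mm, top 14 mm above the bars.
- seat (a point): Point of the rack at x = 0, y = 195 mm, z = 100 mm (on top of the bridge bars): where the centre of the bowl's rim lies when the bowl is against the end stop and centred. Axes as the rack's.
- gate (a joint): Keeper gate angle, rad: 0 = shut (on its stop, pointing along the rack's -x across the bridge); grows as it opens anticlockwise from above; 1.57 = pointing along the rack's -y beside the bowl's path; limit 1.9. Stays where left, under 1 N to push. The bowl passes freely from about 1.5 up.
- gate_post (a point): Centre of the exposed part of the gate's upright black post, 12 mm thick, which stands from 6 to 40 mm above the rack's bars; this point is 27 mm above the bars and 95 mm from the pivot. Push it sideways with a finger.
- bowl_rim (a point): Green glass bowl standing upside down on the rack's bars, 0.35 kg, too wide to grasp. This point is the centre of its rim, level with the bar tops. Rim diameter 110 mm; height 50 mm; 106 mm across at 20 mm above the bars, 86 mm at 38 mm, 44 mm on top. z up.
- cup_centre (a point): Small upturned white cup standing on the rack's far side (larger x), 54 mm across, 45 mm high; the point is half-way up. Leave it.
- egg_cup_centre (a point): Small upturned steel egg cup standing on the rack's far side, 42 mm across, 42 mm high; the point is half-way up. Leave it.
- gate_pivot (a point): Gate's pivot axis, on the rack at x = 90, y = 120 mm, z = 100 mm (bar-top height). Boss radius 9 mm, up to 18 mm above the bars. The gate is a straight bar 6 mm wide, 110 mm long from here, 6 to 14 mm above the bars, with the upright post 95 mm from here.
Mind the look-alikes: they are no part of the job. Of the things that look like the part that bears bowl_rim, the largest one is meant.

How it is judged:
By the outcome, as a careful person would: the job done as asked, in the order asked, and still so for the second after the job is handed in, with the robot touching nothing.
It also fails if it takes over 72 s, if anything falls off the work surface, if the arm or the gripper's body presses on something with over 40 N, if the wrist force passes 120 N, or if a joint passes its speed limit or range.

## Working session

There is one attempt and no reset: what is moved stays moved. The work goes in short steps, Python scripts to look and compute and a tool call to move; the robot and the scene stay as the last step left them, time stands still between calls to the robot, and variables do not carry over. Pictures are saved under pics/ and viewed, and the job is handed in when it is done.

Besides the shell and the picture viewer there is one more tool, called after "Emit:" by a JSON object that holds its "method" and its "body". jog_arm: Moves the arm, as the interface text tells. Its arguments: {"type":"object","properties":{"rows":{"type":"array"},"squeeze":{"type":"number"}},"required":["rows"]}

```bash
ls; mkdir -p pics
python3 - <<'E'
from station import ctrl
import cv2,numpy as np
o=ctrl.get_obs();print(o)
for n in("scene","top"):
    p,d=ctrl.camera(n);cv2.imwrite(f"pics/{n}0.png",p[:,:,::-1]);np.save(f"{n}0.npy",d)
    m=ctrl.camera_model(n);print(n,m)
E
```

```text
pics
{'time_s': 0.0, 'qpos': array([ 1.11741493e+00,  3.00505652e-01,  1.52158960e+00,  6.27846539e-06,
        1.32069342e+00, -6.66066020e-02]), 'joint_vel': array([ 3.25929638e-05,  5.94111225e-05,  1.65074020e-03, -4.56443721e-05,
       -1.27603586e-03,  5.26365719e-04]), 'tau': array([-1.97250342e-04, -5.31815171e+01, -3.52735591e+01,  7.08271447e-02,
        2.44565407e-02, -3.11419490e-05]), 'ee_pos': array([0.20734991, 0.50913074, 0.20486377]), 'eef_rot': array([-1.64248744,  1.56960029, -2.0292638 ]), 'force': array([-0.31608504,  0.14856233, -0.19883418]), 'moment': array([-0.04736489,  0.03857591, -0.0448639 ]), 'grip_width': 0.09428001749450077}
scene {'K': array([[444.39180506,   0.        , 319.59112435],
       [  0.        , 444.39180506, 236.26506571],
       [  0.        ,   0.        ,   1.        ]]), 'dist': array([-0.01280592,  0.        ,  0.        ,  0.        ,  0.        ]), 'extrinsics': array([[-0.32765556,  0.57031868, -0.75324527,  1.08622969],
       [ 0.94455366,  0.21583809, -0.24745163,  0.14682841],
       [ 0.02145273, -0.79255948, -0.60941714,  0.51634687],
       [ 0.        ,  0.        ,  0.        ,  1.        ]])}
top {'K': array([[624.974797  ,   0.        , 323.43052503],
       [  0.        , 624.974797  , 234.10317887],
       [  0.        ,   0.        ,   1.        ]]), 'dist': array([0.01155186, 0.        , 0.        , 0.        , 0.        ]), 'extrinsics': array([[ 0.00144368, -0.99362221,  0.11275118,  0.4271599 ],
       [-0.99952562,  0.00203495,  0.03073103, -0.04541211],
       [-0.03076448, -0.11274206, -0.99314791,  1.28062991],
       [ 0.        ,  0.        ,  0.        ,  1.        ]])}
```

View pics/scene0.png

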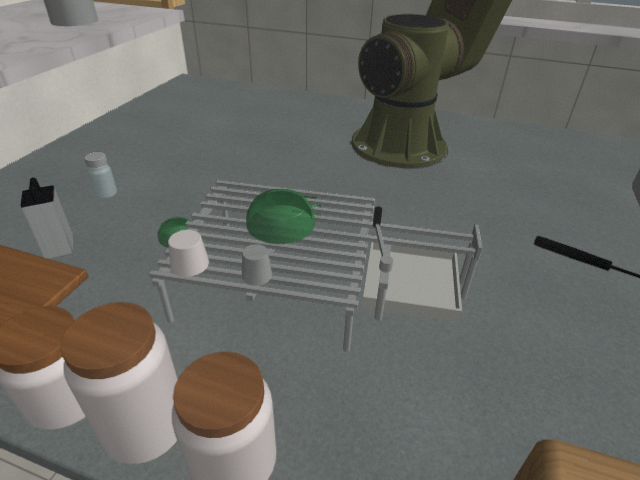

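View pics/top0.png

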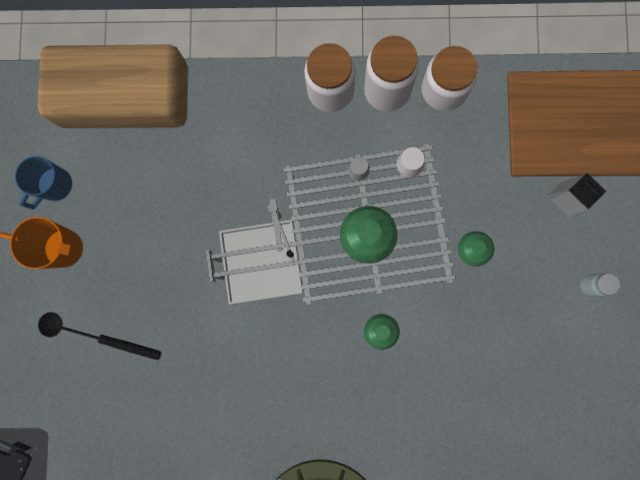

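The top view shows three green bowls: large at (369,235) on the rack, small at (476,248) and small at (381,331), both on the table. The large one on the bars is the one meant. Next I enlarge the top view to confirm the bowl and locate the rack's features.

Run:
```python
import cv2
p=cv2.imread("pics/top0.png")
c=p[130:320,195:465];cv2.imwrite("pics/topc.png",cv2.resize(c,None,fx=2.96,fy=2.96,interpolation=cv2.INTER_CUBIC))
c=p[185:315,200:310];cv2.imwrite("pics/topd.png",cv2.resize(c,None,fx=4.5,fy=4.5,interpolation=cv2.INTER_CUBIC))
```

```text
(no output)
```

View pics/topc.png

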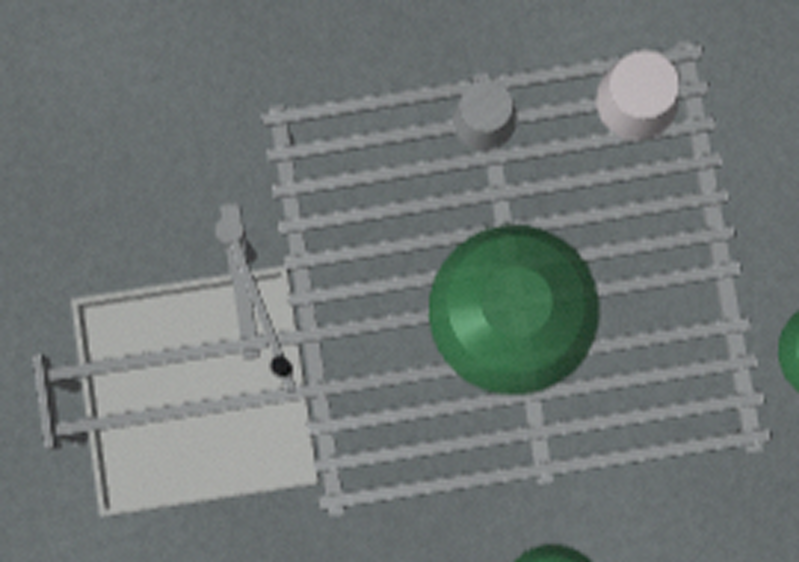

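View pics/topd.png

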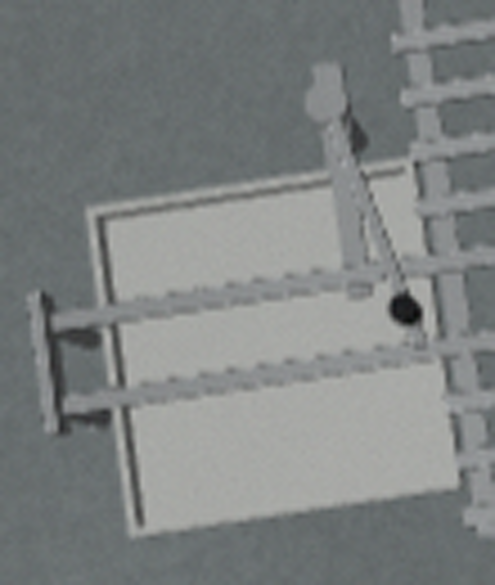

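The crop confirms it: the large bowl is on the rack bars at about (369,235), nearly three times the size of either small one. The gate's thin bar runs from the boss (crop d (325,100)) to the black post (crop d (405,308)), so it is slightly open. Next I fit the rack pose, the bowl and the gate.

```bash
cat > h.py <<'E'
import cv2,numpy as np,json
from scipy.optimize import least_squares
from station import ctrl
def proj(n,P,m=None):
    m=m or ctrl.camera_model(n);E=np.linalg.inv(m["extrinsics"])
    return cv2.projectPoints(np.atleast_2d(P).astype(float),cv2.Rodrigues(E[:3,:3])[0],E[:3,3],m["K"],m["dist"])[0][:,0]
def rays(n,uv,m=None):
    m=m or ctrl.camera_model(n)
    q=cv2.undistortPoints(np.array(uv,float).reshape(-1,1,2),m["K"],m["dist"])[:,0]
    return m["extrinsics"][:3,3],np.c_[q,np.ones(len(q))]@m["extrinsics"][:3,:3].T
def onplane(n,uv,z,m=None):
    o,d=rays(n,uv,m);return o+d*((z-o[2])/d[:,2])[:,None]
def R2W(p,r):
    x,y,t=p;r=np.atleast_2d(r).astype(float)
    c,s=np.cos(t),np.sin(t)
    return np.c_[x+c*r[:,0]-s*r[:,1],y+s*r[:,0]+c*r[:,1],r[:,2]]
def W2R(p,w):
    x,y,t=p;w=np.atleast_2d(w).astype(float);c,s=np.cos(t),np.sin(t);a=w[:,0]-x;b=w[:,1]-y
    return np.c_[c*a+s*b,-s*a+c*b,w[:,2]]
E
python3 - <<'E'
from h import *
# crop c pts -> bar-end top points
cc=np.array([[265,117],[702,48],[325,507],[768,436]])/2.96+[195,130]
dd=np.array([[50,322],[65,406]])/4.5+[200,185]
uv=np.r_[cc,dd]-0.4
M=np.array([[162,90,100],[162,-200,100],[-90,90,100],[-90,-200,100],[18,250,100],[-18,250,100]])/1000.
f=lambda p:(proj("top",R2W(p,M))-uv).ravel()
s=least_squares(f,[.45,.05,0]);print(s.x,s.fun.reshape(-1,2).round(2))
json.dump(list(s.x),open("rack.json","w"))
p=s.x
# bowl: green in top depth
im=cv2.imread("pics/top0.png");d=np.load("top0.npy")
m=ctrl.camera_model("top")
hsv=cv2.cvtColor(im,cv2.COLOR_BGR2HSV)
g=cv2.inRange(hsv,(50,100,30),(80,255,255))
n,l,st,ce=cv2.connectedComponentsWithStats(g)
for i in range(1,n):
    if st[i,4]>300:
        v,u=np.nonzero(l==i);_,dr=rays("top",np.c_[u,v],m);W=m["extrinsics"][:3,3]+dr*d[v,u][:,None]
        print(ce[i],st[i],"W z pct",np.percentile(W[:,2],[2,50,98]).round(4))
        ok=(W[:,2]>.06)&(d[v,u]>0)
        if ok.sum()>1000:
            B=W[ok]; R=W2R(p,B)
            top=R[R[:,2]>np.percentile(R[:,2],95)-.004];print("top centre rack",top.mean(0),len(top))
            # silhouette extents
            print("extent",R.min(0),R.max(0))
for name,px in(("post",np.array([405,308])/4.5+[200,185]-.4),):
    for z in (.127,.14):
        print(name,z,W2R(p,onplane("top",px,z)),onplane("top",px,z))
    w=W2R(p,onplane("top",px,.14))[0];print("angle",np.arctan2(-(w[1]-.12),-(w[0]-.09)),np.hypot(w[1]-.12,w[0]-.09))
# overlay
for n in("top","scene"):
    im=cv2.imread(f"pics/{n}0.png");big=cv2.resize(im,None,fx=2,fy=2)
    L=[]
    for x in (-90,-18,18,162): L.append(([x,-200,100],[x,250 if abs(x)==18 else 90,100]))
    L.append(([-30,250,114],[30,250,114]));L.append(([90,120,100],[90,120,118]))
    L.append(([90,120,114],[-20,120,114]))
    for a,b in L:
        q=proj(n,R2W(p,np.array([a,b])/1000.))*2+.5
        cv2.line(big,tuple(int(t) for t in q[0]),tuple(int(t) for t in q[1]),(0,0,255),1)
    cr=big[260:640,400:940] if n=="top" else big[330:720,280:1000]
    cv2.imwrite(f"pics/ov_{n}.png",cv2.resize(cr,None,fx=1.1,fy=1.1))
E
```

```text
[ 0.5395546  -0.04519409  0.15353125] [[-0.73  0.8 ]
 [ 0.63  0.64]
 [-1.71 -1.07]
 [ 1.41 -0.66]
 [ 0.63  0.13]
 [-0.23  0.17]]
[366.8559633  234.24495413] [ 340  207   56   56 2180] W z pct [0.1186 0.1416 0.1525]
top centre rack [ 0.01130531 -0.05133205  0.14962761] 552
extent [-0.03990304 -0.09950301  0.10850137] [0.06293783 0.00272076 0.15543002]
[475.40378198 248.34927697] [458 232  36  34 899] W z pct [0.0075 0.0263 0.0357]
[380.67030303 331.87515152] [364 315  35  34 825] W z pct [0.0114 0.0272 0.0354]
post 0.127 [[-0.00144524  0.099615    0.127     ]] [[0.52289236 0.05302814 0.127     ]]
post 0.14 [[-0.00268098  0.09868373  0.14      ]] [[0.52181358 0.05191884 0.14      ]]
angle 0.22606477984346923 0.0951007211522495
```

View pics/ov_top.png

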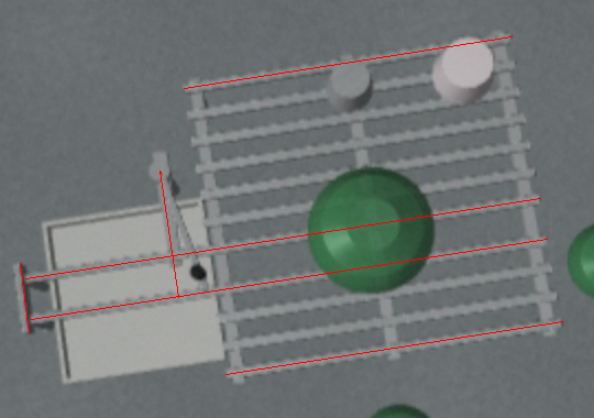

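View pics/ov_scene.png

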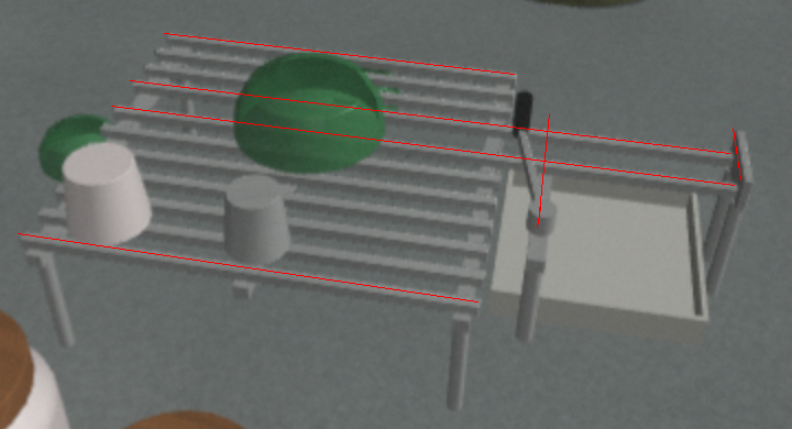

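Overlays agree within about 2 px; the rack yaw is about 0.154 and the gate is at about 0.23 rad. I'll refine the rack pose with subpixel bar profiles, and also get the bowl and the tool axes.

```bash
cat > bars.py <<'E'
from h import *
def bar_dets(n,img,p,segs,w=4.0):
    """segs: list of (x, y0, y1) mm rack; returns detected px & model pts"""
    g=cv2.cvtColor(img,cv2.COLOR_BGR2GRAY).astype(np.float32)
    m=ctrl.camera_model(n);out=[]
    for x,y0,y1 in segs:
        for y in np.arange(y0,y1+1,4.):
            xs=np.arange(-11,11.01,.25)
            q=proj(n,R2W(p,np.c_[x+xs,np.full(len(xs),y),np.full(len(xs),100.)]/1000.),m).astype(np.float32)
            v=cv2.remap(g,q[:,0].reshape(1,-1),q[:,1].reshape(1,-1),cv2.INTER_LINEAR)[0]
            k=np.ones(32)/32 # 8mm box
            s=np.convolve(v,k,'valid');c=np.convolve(xs,k,'valid')
            i=s.argmax()
            if 0<i<len(s)-1: out.append((x,y,c[i]))
    return np.array(out)
E
python3 - <<'E'
from bars import *
p=np.array(json.load(open("rack.json")))
im=cv2.imread("pics/top0.png")
for s in [(18,135,240),(-18,135,240),(-18,0,80),(-18,-190,-120),(18,10,80),(18,-190,-120),(162,-180,80),(138,-180,80),(-90,-180,80),(-66,-180,80),(42,0,80),(-42,-180,80),(66,-180,80),(90,-180,80)]:
    o=bar_dets("top",im,p,[s])
    if len(o)>3:
        A=np.polyfit(o[:,1],o[:,2],1); print(s,len(o),"med off",np.median(o[:,2]).round(2),"slope",A[0].round(4), "std",o[:,2].std().round(2))
o=ctrl.get_obs();from scipy.spatial.transform import Rotation as R
print(R.from_euler('xyz',o['eef_rot']).as_matrix().round(3))
E
```

```text
(18, 135, 240) 4 med off 1.0 slope 0.0964 std 0.84
(-18, 135, 240) 4 med off 1.25 slope -0.025 std 0.28
(-18, 0, 80) 21 med off 0.38 slope -0.0016 std 0.63
(-18, -190, -120) 17 med off 0.38 slope -0.012 std 0.76
(18, 10, 80) 18 med off 0.38 slope 0.0104 std 0.64
(18, -190, -120) 17 med off 0.38 slope -0.0012 std 0.61
(162, -180, 80) 57 med off 0.38 slope 0.0078 std 1.59
(138, -180, 80) 62 med off 0.62 slope 0.0011 std 2.31
(-90, -180, 80) 66 med off 0.12 slope 0.0012 std 0.83
(-66, -180, 80) 64 med off 0.12 slope 0.001 std 0.55
(42, 0, 80) 21 med off 0.38 slope 0.005 std 0.35
(-42, -180, 80) 64 med off 0.12 slope 0.0021 std 1.0
(66, -180, 80) 61 med off 0.38 slope 0.0013 std 1.59
(90, -180, 80) 64 med off 0.38 slope 0.0014 std 0.46
[[-0.     0.377  0.926]
 [-0.001  0.926 -0.377]
 [-1.    -0.001 -0.   ]]
```

```bash
cat >> h.py <<'E'
def bowl_fit(n,img,p,x0):
    """fit silhouette of bowl to green mask -> rack xy m"""
    hsv=cv2.cvtColor(img,cv2.COLOR_BGR2HSV)
    g=cv2.inRange(hsv,(50,90,25),(85,255,255))
    g=cv2.morphologyEx(g,cv2.MORPH_CLOSE,np.ones((5,5)))
    nn,l,st,ce=cv2.connectedComponentsWithStats(g);i=1+st[1:,4].argmax()
    c=max(cv2.findContours((l==i).astype(np.uint8),cv2.RETR_EXTERNAL,cv2.CHAIN_APPROX_NONE)[0],key=len)[:,0].astype(float)
    m=ctrl.camera_model(n);a=np.linspace(0,2*np.pi,72,endpoint=False)
    def sil(q):
        P=np.vstack([np.c_[q[0]+r*np.cos(a),q[1]+r*np.sin(a),np.full(72,.1+z)] for r,z in((.055,0),(.053,.02),(.043,.038),(.022,.05))])
        return cv2.convexHull(proj(n,R2W(p,P),m).astype(np.float32))
    def f(q):
        h=sil(q[:2]);return [cv2.pointPolygonTest(h,(float(u),float(v)),True)-.4 for u,v in c]
    s=least_squares(f,x0,loss='soft_l1',diff_step=1e-2,x_scale=.01)
    return s.x,np.sqrt(np.mean(np.square(f(s.x)))),st[i]
E
python3 - <<'E'
from bars import *
p=np.array(json.load(open("rack.json")));p[0]+=.0003;p[2]=.1530
json.dump(list(p),open("rack.json","w"))
im=cv2.imread("pics/top0.png");print(bowl_fit("top",im,p,[.011,-.05]))
im=cv2.imread("pics/scene0.png")
for s in [(18,135,240),(-18,135,240),(-66,-180,80),(42,0,80),(90,0,80)]:
    o=bar_dets("scene",im,p,[s]); 
    if len(o)>3:print(s,np.median(o[:,2]),o[:,2].std())
print(bowl_fit("scene",im,p,[.011,-.05]))
for r in [(-.005,.132,.12),(-.005,.120,.127),(.0,.195,.1),(.011,-.05,.1)]: print(r,R2W(p,r).round(4))
# gate opening path
a=np.array([-.12,.0,.2,.4,.6,.8,1.0,1.2,1.4,1.48])
W=R2W(p,np.c_[.09-.095*np.cos(a),.12-.095*np.sin(a),0*a+.12]);print(W.round(4));print(np.diff(W,axis=0).round(4))
print((R2W(p,[-.0043,.1314,.12])-ctrl.get_obs()['ee_pos']).round(4))
E
```

```text
(array([ 0.013144  , -0.05036549]), np.float64(1.0314952644147488), array([ 340,  207,   57,   56, 2491], dtype=int32))
(18, 135, 240) 0.625 0.4044505494044732
(-18, 135, 240) 0.375 0.4446373038349248
(-66, -180, 80) 0.75 1.1161536810764552
(42, 0, 80) 0.375 0.3329078917645134
(90, 0, 80) 0.125 0.6884205854667124
(array([ 0.00986416, -0.04771947]), np.float64(1.7250720448659707), array([ 248,  189,   74,   54, 2936], dtype=int32))
(-0.005, 0.132, 0.12) [[0.5148 0.0845 0.12  ]]
(-0.005, 0.12, 0.127) [[0.5166 0.0726 0.127 ]]
(0.0, 0.195, 0.1) [[0.5101 0.1475 0.1   ]]
(0.011, -0.05, 0.1) [[ 0.5583 -0.0929  0.1   ]]
[[ 5.156e-01  8.400e-02  1.200e-01]
 [ 5.166e-01  7.260e-02  1.200e-01]
 [ 5.214e-01  5.430e-02  1.200e-01]
 [ 5.297e-01  3.720e-02  1.200e-01]
 [ 5.412e-01  2.220e-02  1.200e-01]
 [ 5.555e-01  9.700e-03  1.200e-01]
 [ 5.720e-01  3.000e-04  1.200e-01]
 [ 5.900e-01 -5.600e-03  1.200e-01]
 [ 6.088e-01 -7.900e-03  1.200e-01]
 [ 6.164e-01 -7.700e-03  1.200e-01]]
[[ 0.0011 -0.0113  0.    ]
 [ 0.0047 -0.0184  0.    ]
 [ 0.0083 -0.0171  0.    ]
 [ 0.0115 -0.0151  0.    ]
 [ 0.0143 -0.0125  0.    ]
 [ 0.0165 -0.0094  0.    ]
 [ 0.018  -0.0059  0.    ]
 [ 0.0188 -0.0022  0.    ]
 [ 0.0076  0.0002  0.    ]]
[[ 0.3082 -0.4251 -0.085 ]]
```

Emit:
{"method": "jog_arm", "body": {"rows": [0.0193,-0.0266,0,0,0,-3.7,1,0.0193,-0.0266,0,0,0,-3.7,1,0.0193,-0.0266,0,0,0,-3.7,1,0.0193,-0.0266,0,0,0,-3.7,1,0.0193,-0.0266,0,0,0,-3.7,1,0.0193,-0.0266,0,0,0,-3.7,1,0.0193,-0.0266,0,0,0,-3.7,1,0.0193,-0.0266,0,0,0,-3.7,1], "squeeze": 10}}

```text
time_s: 0.77
ee_pos: [0.3624, 0.2951, 0.2053]
eef_rot: [-1.675, 1.571, -2.581]
force: [0.3, 1.2, 0.1]
grip_width: 0.0442
```

Emit:
{"method": "jog_arm", "body": {"rows": [0.0193,-0.0266,0,0,0,-3.7,1,0.0193,-0.0266,0,0,0,-3.7,1,0.0193,-0.0266,0,0,0,-3.7,1,0.0193,-0.0266,0,0,0,-3.7,1,0.0193,-0.0266,0,0,0,-3.7,1,0.0193,-0.0266,0,0,0,-3.7,1,0.0193,-0.0266,0,0,0,-3.7,1,0.0193,-0.0266,0,0,0,-3.7,1]}}

```text
time_s: 1.43
ee_pos: [0.5169, 0.0822, 0.2052]
eef_rot: [-1.679, 1.57, -3.102]
force: [1.6, -0.2, -0.5]
grip_width: 0.001
```

Emit:
{"method": "jog_arm", "body": {"rows": [0,0,0,0,0,0,1,0,0,0,0,0,0,1]}}

```text
time_s: 1.6
ee_pos: [0.5165, 0.0827, 0.2048]
eef_rot: [-1.668, 1.57, -3.09]
force: [-0.3, 0.1, -0.0]
grip_width: 0.0004
```

Run:
```python
from h import *
from scipy.spatial.transform import Rotation as R
o=ctrl.get_obs();p=json.load(open("rack.json"));print(o['time_s'],o['ee_pos'],o['grip_width'],o['force'])
print("rack",W2R(p,o['ee_pos']),np.degrees(np.arctan2(*R.from_euler('xyz',o['eef_rot']).as_matrix()[[1,0],1]))-np.degrees(p[2]))
im,d=ctrl.camera("scene");cv2.imwrite("pics/s1.png",im[150:350,130:530,::-1].repeat(2,0).repeat(2,1))
```

```text
1.6 [0.51649758 0.08270152 0.2048395 ] 0.00039583679730007616 [-0.2850933   0.11862953 -0.04500173]
rack [[-0.0035924   0.12996127  0.2048395 ]] -0.24438053059012432
```

View pics/s1.png

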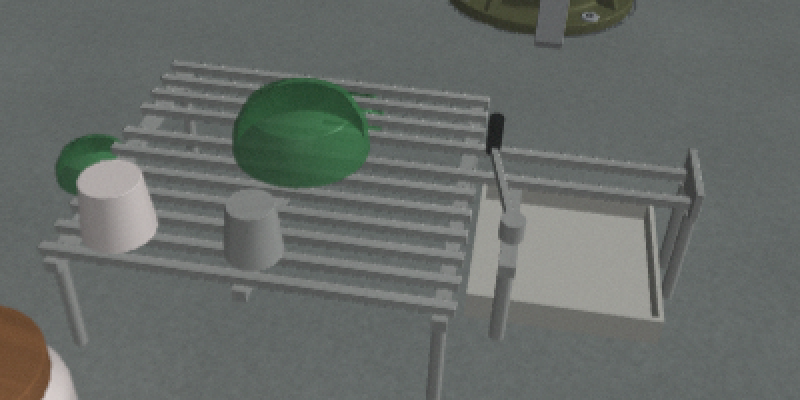

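Run:
```python
from h import *
o=ctrl.get_obs();print(proj("scene",o['ee_pos']),proj("top",o['ee_pos']))
for n in("scene","top"):
    im,d=ctrl.camera(n);cv2.imwrite(f"pics/{n}1.png",im[:,:,::-1])
    print(ctrl.get_obs()['time_s'])
```

```text
[[403.85575468 171.86264019]] [[268.11570934 253.29845   ]]
1.7
1.75
```

View pics/scene1.png

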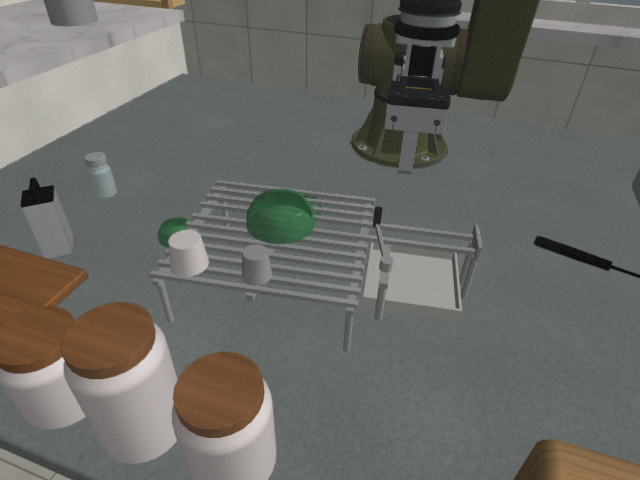

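View pics/top1.png

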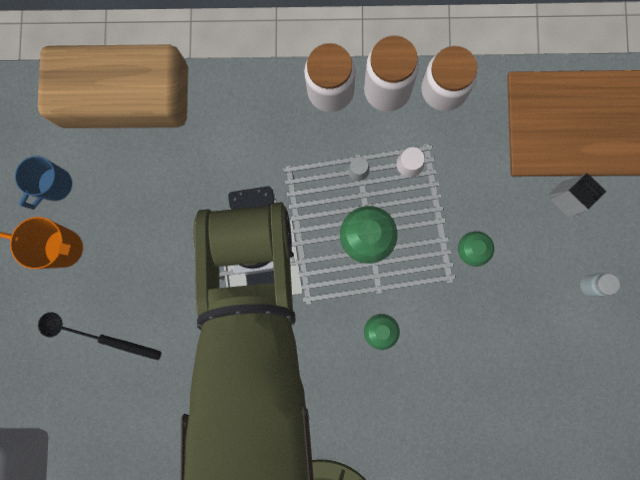

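Tip at scene (405,170) matches its projection, so the calibration agrees with the arm. I'll descend beyond the post and sweep the gate open.

Emit:
{"method": "jog_arm", "body": {"rows": [0,0,-0.03,0,0,0,1,0,0,-0.03,0,0,0,1,0,0,-0.023,0,0,0,1,0,0,0,0,0,0,1,0.001,-0.011,0,0,0,0,1,0.0025,-0.009,0,0,0,0,1,0.0025,-0.009,0,0,0,0,1]}}

```text
time_s: 2.33
ee_pos: [0.5233, 0.054, 0.1244]
eef_rot: [1.467, 1.568, 0.047]
force: [0.4, 0.4, 1.4]
grip_width: 0.0005
```

Emit:
{"method": "jog_arm", "body": {"rows": [0.004,-0.0085,0,0,0,0,1,0.0043,-0.0085,0,0,0,0,1,0.0057,-0.0075,0,0,0,0,1,0.0057,-0.0075,0,0,0,0,1,0.0071,-0.0062,0,0,0,0,1,0.0071,-0.0062,0,0,0,0,1,0.0082,-0.0047,0,0,0,0,1,0.0082,-0.0047,0,0,0,0,1]}}

```text
time_s: 3.0
ee_pos: [0.5733, 0.0004, 0.1223]
eef_rot: [-1.49, 1.57, -2.91]
force: [-0.2, -0.2, 0.8]
grip_width: 0.0005
```

Emit:
{"method": "jog_arm", "body": {"rows": [0.009,-0.003,0,0,0,0,1,0.009,-0.003,0,0,0,0,1,0.0094,-0.0011,0,0,0,0,1,0.0094,-0.0011,0,0,0,0,1,0.007,0,0,0,0,0,1,0,0,0,0,0,0,1,0,0,0,0,0,0,1]}}

```text
time_s: 3.58
ee_pos: [0.6164, -0.0072, 0.1221]
eef_rot: [-1.597, 1.57, -3.017]
force: [0.1, -0.6, 0.0]
grip_width: 0.0008
```

Run:
```python
from h import *
o=ctrl.get_obs();p=json.load(open("rack.json"));print(o['time_s'],o['ee_pos'],o['force']);print(W2R(p,o['ee_pos']))
im,d=ctrl.camera("scene");cv2.imwrite("pics/s2.png",im[120:350,130:530,::-1].repeat(2,0).repeat(2,1))
```

```text
3.5833 [ 0.61643727 -0.00724006  0.12208693] [ 0.08965989 -0.63974544  0.02604009]
[[0.08147239 0.02583918 0.12208693]]
```

View pics/s2.png

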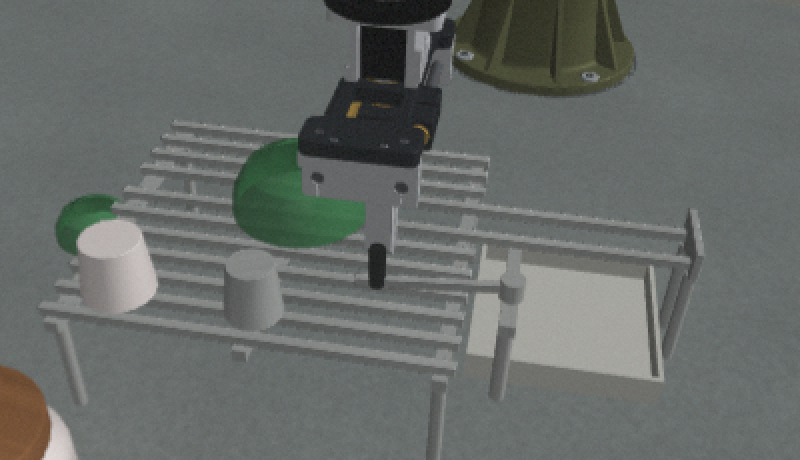

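The gate is open (post at crop (377,265), bar along the rack's -y), at about 1.67 rad. Now I work out the move to behind the bowl.

Run:
```python
from h import *
o=ctrl.get_obs();p=json.load(open("rack.json"))
t=R2W(p,[.0115,-.124,.12]);print(t-o['ee_pos'])
im=cv2.imread("pics/top1.png");print(bowl_fit("top",im,p,[.011,-.05])[:2])
im=cv2.imread("pics/scene1.png");print(bowl_fit("scene",im,p,[.011,-.05])[:2])
```

```text
[[-0.04609748 -0.15878169 -0.00222384]]
(array([ 0.01312413, -0.05050623]), np.float64(1.019668501936556))
(array([ 0.00996456, -0.04787536]), np.float64(1.7292710101363775))
```

Emit:
{"method": "jog_arm", "body": {"rows": [-0.01,0,0.01,0,0,0,1,0,0,0.03,0,0,0,1,0,0,0.03,0,0,0,0.7]}}

```text
time_s: 3.88
ee_pos: [0.6052, -0.0071, 0.1926]
eef_rot: [-1.77, 1.568, 3.094]
force: [1.6, 0.4, 1.2]
grip_width: 0.0047
```

Emit:
{"method": "jog_arm", "body": {"rows": [-0.0072,-0.0318,0,0,0,0.2,0.34,-0.0072,-0.0318,0,0,0,0,0.34,-0.0072,-0.0318,0,0,0,0,0.34,-0.0072,-0.0318,0,0,0,0,0.34,-0.0072,-0.0318,0,0,0,0,0.34,0,0,0,0,0,0,0.34,0,0,0,0,0,0,0.34]}}

```text
time_s: 4.47
ee_pos: [0.5698, -0.1673, 0.1925]
eef_rot: [2.819, 1.571, 1.4]
force: [0.6, 0.8, -0.2]
grip_width: 0.0502
```

Emit:
{"method": "jog_arm", "body": {"rows": [0,0,-0.03,0,0,0,0.34,0,0,-0.03,0,0,0,0.34,0,0,-0.022,0,0,0,0.34,0,0,0,0,0,0,0.34,0,0,0,0,0,0,0.34]}}

```text
time_s: 4.88
ee_pos: [0.5703, -0.1651, 0.1104]
eef_rot: [-2.151, 1.569, 2.717]
force: [0.1, -0.0, 0.3]
grip_width: 0.0622
```

Run:
```python
from h import *
from scipy.spatial.transform import Rotation as R
o=ctrl.get_obs();p=json.load(open("rack.json"));print(o['time_s'],o['ee_pos'],o['force'],o['grip_width']);print(W2R(p,o['ee_pos']))
print(np.degrees(np.arctan2(*R.from_euler('xyz',o['eef_rot']).as_matrix()[[1,0],1]))-np.degrees(p[2]))
im,d=ctrl.camera("scene");cv2.imwrite("pics/s3.png",im[120:350,130:530,::-1].repeat(2,0).repeat(2,1))
im,d=ctrl.camera("wrist");cv2.imwrite("pics/w3.png",im[:,:,::-1])
```

```text
4.8833 [ 0.57034792 -0.16507355  0.11042963] [ 0.09591019 -0.02144678  0.25369846] 0.06216887629057273
[[ 0.01186702 -0.12312636  0.11042963]]
0.13912874852945833
```

View pics/s3.png

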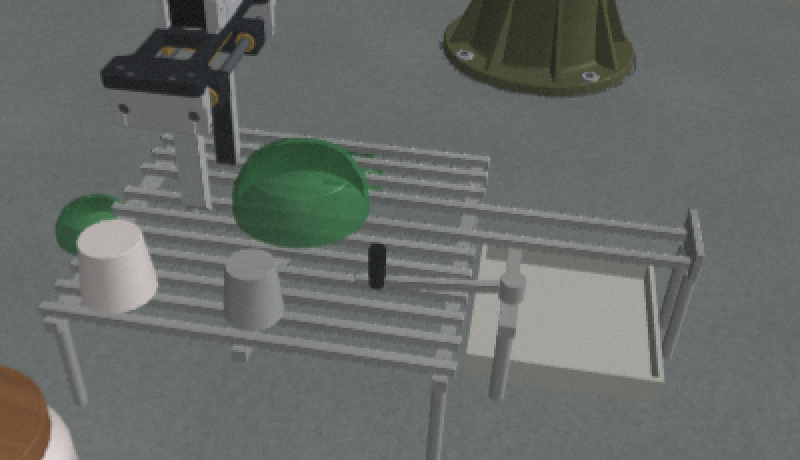

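View pics/w3.png

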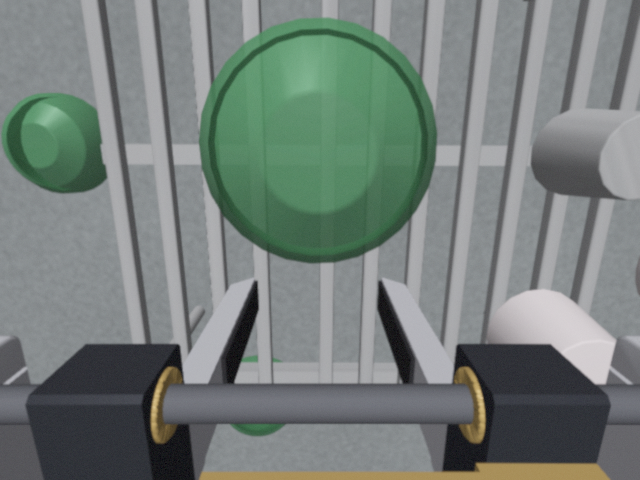

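The fingers straddle the bowl symmetrically: tips at wrist (258,285) and (380,285), bowl centre at column 318. I'll push gently, drifting towards the middle bars.

Emit:
{"method": "jog_arm", "body": {"rows": [-0.0015,0.0099,0,0,0,0,0.34,-0.0009,0.0059,0,0,0,0,0.34,-0.0008,0.0049,0,0,0,0,0.34,-0.0022,0.0077,0,0,0,0,0.34,-0.0022,0.0077,0,0,0,0,0.34,-0.0022,0.0077,0,0,0,0,0.34,-0.0022,0.0077,0,0,0,0,0.34,-0.0022,0.0077,0,0,0,0,0.34]}}

```text
time_s: 5.65
ee_pos: [0.5562, -0.1065, 0.1109]
eef_rot: [0.867, 1.57, -0.55]
force: [1.0, -4.8, 5.5]
grip_width: 0.062
```

```bash
cat > st.py <<'E'
from h import *
import sys
from scipy.spatial.transform import Rotation as R
o=ctrl.get_obs();p=json.load(open("rack.json"));print(o['time_s'],o['force'].round(2),o['grip_width'],"rack",W2R(p,o['ee_pos']).round(4))
print("yaw",np.degrees(np.arctan2(*R.from_euler('xyz',o['eef_rot']).as_matrix()[[1,0],1]))-np.degrees(p[2]))
k=sys.argv[1]
im,d=ctrl.camera("scene");cv2.imwrite(f"pics/s{k}.png",im[120:350,130:530,::-1].repeat(2,0).repeat(2,1))
im,d=ctrl.camera("wrist");cv2.imwrite(f"pics/w{k}.png",im[:,:,::-1])
E
python3 st.py 4
```

```text
5.65 [ 0.99 -4.79  5.48] 0.06203405745526976 rack [[ 0.0068 -0.0631  0.1109]]
yaw 0.07221646421555228
```

View pics/w4.png

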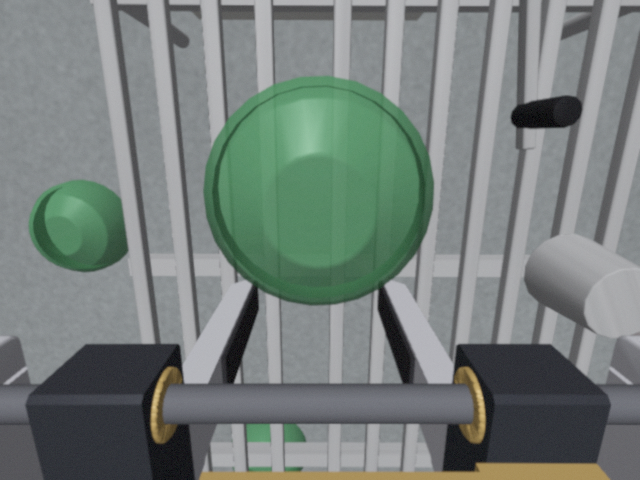

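Both fingers touch the bowl's rear wall (tips at (258,288) and (380,288), bowl centre at column 318). The force is about 5 N, so I continue.

Emit:
{"method": "jog_arm", "body": {"rows": [-0.0022,0.0077,0,0,0,0,0.34,-0.0022,0.0077,0,0,0,0,0.34,-0.0022,0.0077,0,0,0,0,0.34,-0.0022,0.0077,0,0,0,0,0.34,-0.0022,0.0077,0,0,0,0,0.34,-0.0022,0.0077,0,0,0,0,0.34,-0.0022,0.0077,0,0,0,0,0.34,0,0,0,0,0,0,0.34]}}

```text
time_s: 6.42
ee_pos: [0.5402, -0.0515, 0.1103]
eef_rot: [-2.408, 1.57, 2.46]
force: [0.1, 0.2, 0.1]
grip_width: 0.0619
```

```bash
python3 st.py 5
```

```text
6.4167 [0.06 0.18 0.1 ] 0.06185920319717602 rack [[-0.0006 -0.0063  0.1103]]
yaw 0.13355666536801003
```

View pics/w5.png

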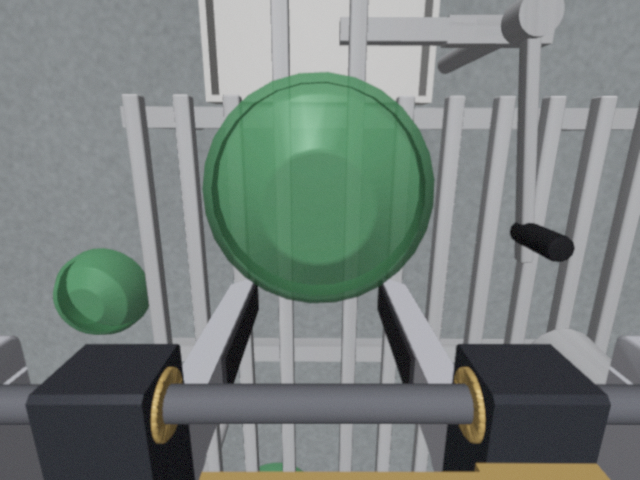

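View pics/s5.png

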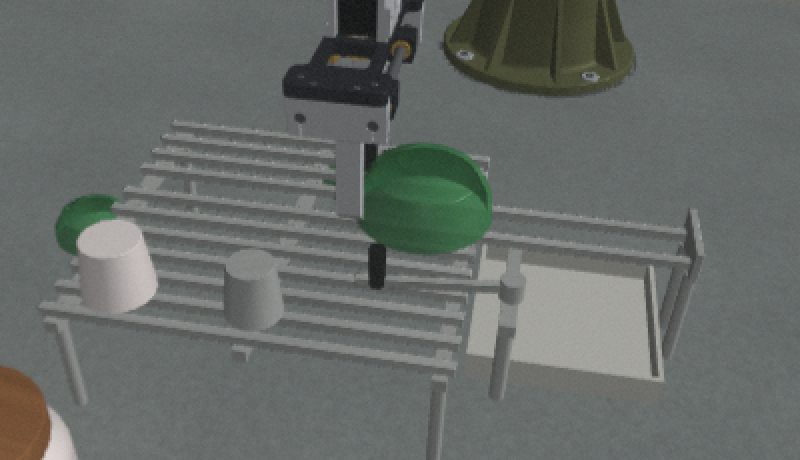

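The middle bars at row 320 are at columns 287 and 350 (mid 318.5), with the bowl centre at 319, so it is centred. Next comes a straight push along the bridge.

Emit:
{"method": "jog_arm", "body": {"rows": [-0.0012,0.0079,0,0,0,0,0.34,-0.0012,0.0079,0,0,0,0,0.34,-0.0012,0.0079,0,0,0,0,0.34,-0.0012,0.0079,0,0,0,0,0.34,-0.0012,0.0079,0,0,0,0,0.34,-0.0012,0.0079,0,0,0,0,0.34,-0.0012,0.0079,0,0,0,0,0.34,-0.0012,0.0079,0,0,0,0,0.34]}}

```text
time_s: 7.18
ee_pos: [0.531, 0.011, 0.1104]
eef_rot: [-2.285, 1.571, 2.582]
force: [-0.1, -1.2, 0.0]
grip_width: 0.0618
```

```bash
python3 st.py 6
```

```text
7.1833 [-0.05 -1.16  0.04] 0.06177912424484137 rack [[-0.0002  0.0568  0.1104]]
yaw 0.08183025573880798
```

View pics/w6.png

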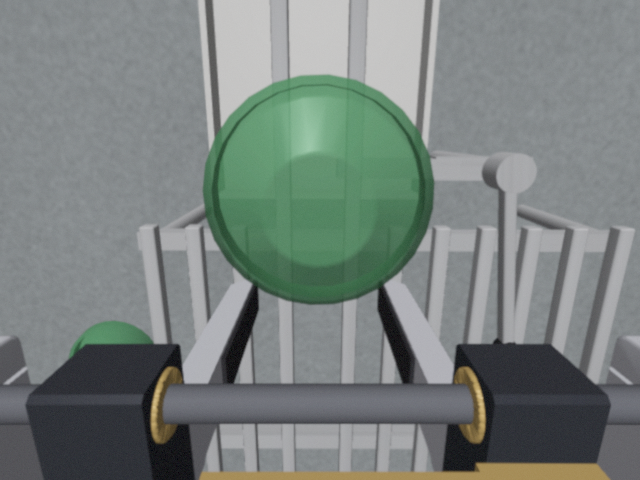

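The bowl is still centred and flat (bars at 287 and 348, bowl centre at 319). Continuing.

Emit:
{"method": "jog_arm", "body": {"rows": [-0.0012,0.0079,0,0,0,0,0.34,-0.0012,0.0079,0,0,0,0,0.34,-0.0012,0.0079,0,0,0,0,0.34,-0.0012,0.0079,0,0,0,0,0.34,-0.0012,0.0079,0,0,0,0,0.34,-0.0012,0.0079,0,0,0,0,0.34,-0.0012,0.0079,0,0,0,0,0.34,-0.0012,0.0079,0,0,0,0,0.34]}}

```text
time_s: 7.95
ee_pos: [0.5214, 0.0741, 0.1105]
eef_rot: [-0.185, 1.571, -1.601]
force: [0.6, -1.9, 0.6]
grip_width: 0.0617
```

Emit:
{"method": "jog_arm", "body": {"rows": [-0.0006,0.0039,0,0,0,0,0.34,-0.0006,0.0039,0,0,0,0,0.34,-0.0006,0.0039,0,0,0,0,0.34,0,0,0,0,0,0,0.34]}}

```text
time_s: 8.28
ee_pos: [0.5197, 0.0856, 0.1104]
eef_rot: [-2.985, 1.571, 1.882]
force: [0.4, 0.2, 0.1]
grip_width: 0.0622
```

```bash
python3 st.py 7
```

```text
8.2833 [0.36 0.18 0.12] 0.06219687232077742 rack [[-0.      0.1323  0.1104]]
yaw 0.09036422466048677
```

View pics/w7.png

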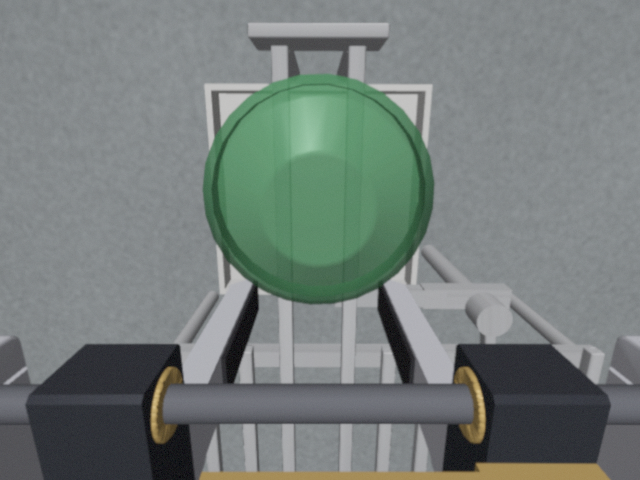

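View pics/s7.png

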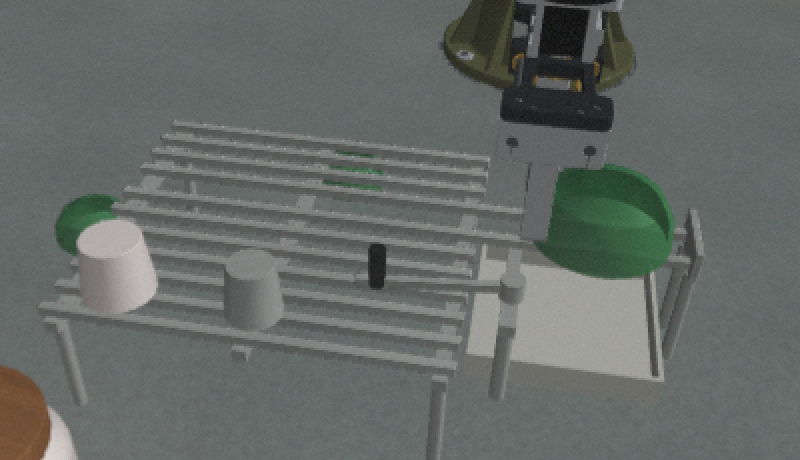

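About 10 mm is left: the stop's edge is at wrist row 48 and the bowl edge at row 75. I'll make a slow final push and watch the force.

Emit:
{"method": "jog_arm", "body": {"rows": [-0.0003,0.002,0,0,0,0,0.34,-0.0003,0.002,0,0,0,0,0.34,-0.0003,0.002,0,0,0,0,0.34,-0.0003,0.002,0,0,0,0,0.34]}}

```text
time_s: 8.72
ee_pos: [0.5185, 0.093, 0.1104]
eef_rot: [-0.87, 1.571, -2.287]
force: [0.2, -1.9, -0.7]
grip_width: 0.0618
```

Emit:
{"method": "jog_arm", "body": {"rows": [-0.0002,0.001,0,0,0,0,0.34,-0.0001,0.001,0,0,0,0,0.34]}}

```text
time_s: 8.88
ee_pos: [0.5182, 0.0951, 0.1104]
eef_rot: [-0.973, 1.571, -2.389]
force: [-0.4, -1.2, -0.4]
grip_width: 0.0621
```

Emit:
{"method": "jog_arm", "body": {"rows": [-0.0002,0.001,0,0,0,0,0.34]}}

```text
time_s: 8.97
ee_pos: [0.518, 0.0961, 0.1104]
eef_rot: [-0.946, 1.571, -2.363]
force: [0.3, -1.8, -0.5]
grip_width: 0.0623
```

```bash
python3 st.py 8
```

```text
8.9667 [ 0.29 -1.84 -0.53] 0.062251330650393996 rack [[-0.      0.1429  0.1104]]
yaw 0.07583625214923373
```

View pics/w8.png

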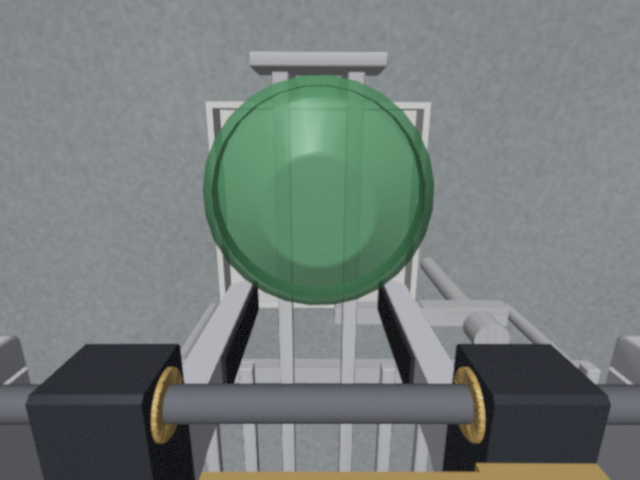

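Emit:
{"method": "jog_arm", "body": {"rows": [-0.0002,0.001,0,0,0,0,0.34]}}

```text
time_s: 9.15
ee_pos: [0.5179, 0.0969, 0.1104]
eef_rot: [-0.551, 1.571, -1.968]
force: [0.8, -1.1, 0.1]
grip_width: 0.0619
```

Emit:
{"method": "jog_arm", "body": {"rows": [-0.0001,0.001,0,0,0,0,0.34]}}

```text
time_s: 9.23
ee_pos: [0.5178, 0.098, 0.1104]
eef_rot: [-0.757, 1.571, -2.174]
force: [0.7, -1.5, -0.8]
grip_width: 0.0618
```

Emit:
{"method": "jog_arm", "body": {"rows": [-0.0002,0.001,0,0,0,0,0.34]}}

```text
time_s: 9.32
ee_pos: [0.5176, 0.0987, 0.1105]
eef_rot: [0.063, 1.57, -1.354]
force: [1.7, -8.3, -0.8]
grip_width: 0.0621
```

The force jumped to 8 N, which means contact with the stop. I'll hold briefly and check.

Emit:
{"method": "jog_arm", "body": {"rows": [0,0,0,0,0,0,0.34,0,0,0,0,0,0,0.34]}}

```text
time_s: 9.48
ee_pos: [0.5177, 0.0986, 0.1105]
eef_rot: [0.083, 1.57, -1.333]
force: [1.6, -4.5, -0.1]
grip_width: 0.0623
```

```bash
python3 st.py 9
```

```text
9.4833 [ 1.61 -4.54 -0.06] 0.062281999491792785 rack [[-0.      0.1455  0.1105]]
yaw 0.07562491621725975
```

View pics/w9.png

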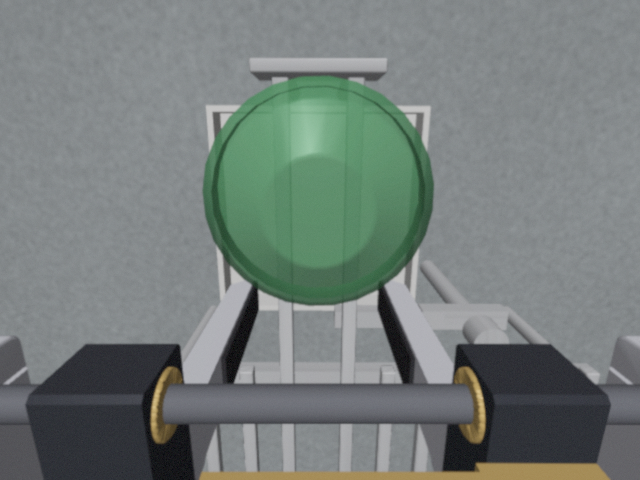

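View pics/s9.png

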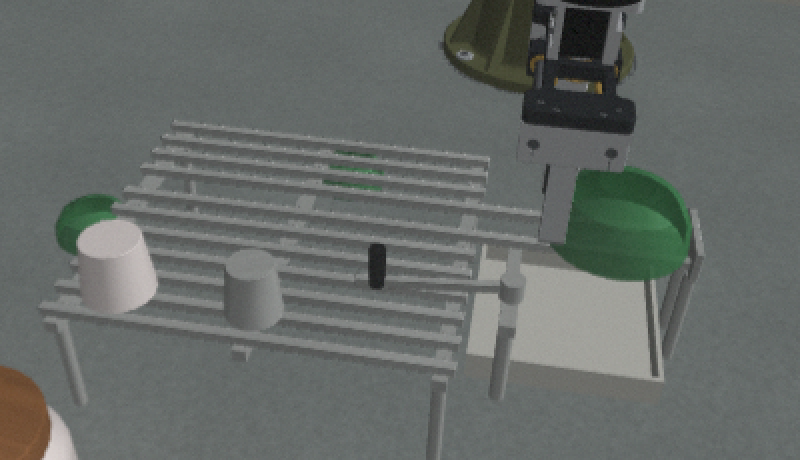

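Seated: stop edge and bowl edge meet at wrist row 77, the bars (287, 349) are symmetric about the bowl (319), and the force is 4.5 N. Now I back off, lift and go round to the gate post's outer side.

Emit:
{"method": "jog_arm", "body": {"rows": [0.0008,-0.0049,0,0,0,0,0.34,0.0019,-0.0123,0,0,0,0,0.34,0.0019,-0.0123,0,0,0,0,0.34,0,0,0.03,0,0,0,0.34,0,0,0.03,0,0,0,0.34,0,0,0.022,0,0,0,0.34]}}

```text
time_s: 10.08
ee_pos: [0.5226, 0.0682, 0.1947]
eef_rot: [1.585, 1.569, 0.167]
force: [-0.8, -0.6, -0.4]
grip_width: 0.0617
```

Emit:
{"method": "jog_arm", "body": {"rows": [0.0236,-0.0106,0,0,0,0,1,0.0236,-0.0106,0,0,0,0,1,0.0236,-0.0106,0,0,0,0,1,0.0236,-0.0106,0,0,0,0,1,0.0236,-0.0106,0,0,0,0,1,0.0236,-0.0106,0,0,0,0,1,0,0,0,0,0,0,1,0,0,0,0,0,0,1]}}

```text
time_s: 10.75
ee_pos: [0.664, 0.0042, 0.1914]
eef_rot: [-1.906, 1.57, 2.959]
force: [0.2, -0.5, -0.4]
grip_width: 0.0121
```

```bash
python3 st.py 10
python3 - <<'E'
from h import *
p=np.array(json.load(open("rack.json")))
im,_=ctrl.camera("top");cv2.imwrite("pics/top10.png",im[130:330,180:480,::-1].repeat(2,0).repeat(2,1))
im,_=ctrl.camera("scene");print("bowl scene",bowl_fit("scene",im[:,:,::-1].copy(),p,[0,.195]))
print((W2R(p,ctrl.get_obs()['ee_pos'])))
a=np.array([2.0,1.9,1.7,1.5,1.3,1.1,.9,.7,.5,.35,.25,.2])
W=R2W(p,np.c_[.09-.095*np.cos(a),.12-.095*np.sin(a),0*a+.12])
print(W[0]-ctrl.get_obs()['ee_pos'],"\n",np.diff(W,axis=0).round(4))
E
```

```text
10.75 [ 0.16 -0.54 -0.37] 0.012070294073226543 rack [[0.1302 0.0299 0.1914]]
yaw -0.01489147111496436
bowl scene (array([-0.0041068 ,  0.19995653]), np.float64(2.4439197292283734), array([ 405,  203,   71,   57, 3036], dtype=int32))
[[0.12974867 0.03175161 0.19288186]]
[-0.00049647  0.00181063 -0.07288186] 
 [[-0.0082 -0.0048  0.    ]
 [-0.0176 -0.0071  0.    ]
 [-0.0187 -0.0034  0.    ]
 [-0.019   0.0003  0.    ]
 [-0.0185  0.0041  0.    ]
 [-0.0173  0.0077  0.    ]
 [-0.0155  0.011   0.    ]
 [-0.013   0.0138  0.    ]
 [-0.0078  0.0119  0.    ]
 [-0.0042  0.0085  0.    ]
 [-0.0018  0.0044  0.    ]]
```

View pics/top10.png

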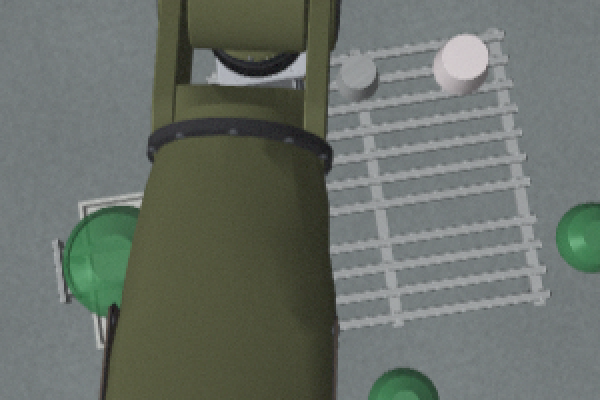

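View pics/w10.png

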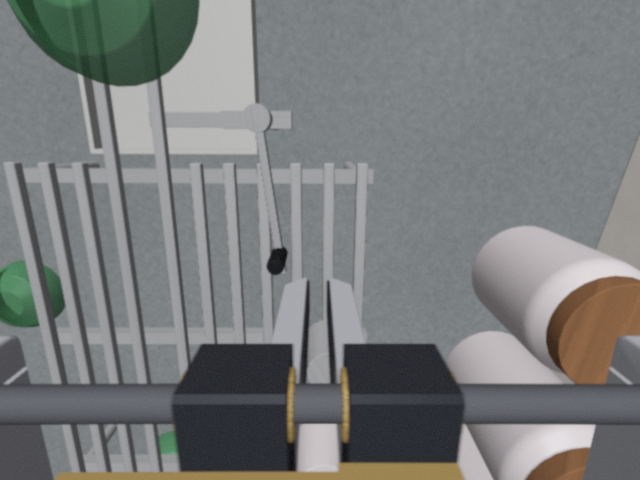

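View pics/s10.png

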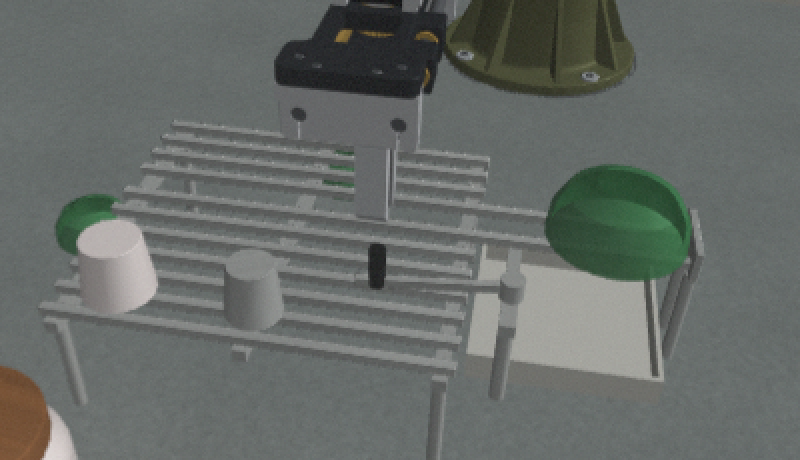

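Run:
```python
from h import *
p=np.array(json.load(open("rack.json")))
print(W2R(p,onplane("top",[[358.5,164],[411.5,158]],.142)))
```

```text
[[ 0.14100936 -0.05196128  0.142     ]
 [ 0.13668964 -0.15048422  0.142     ]]
```

The egg cup's near edge is about 50 mm from the finger, so it is clear. I'll descend and sweep the gate shut.

Emit:
{"method": "jog_arm", "body": {"rows": [0,0,-0.03,0,0,0,1,0,0,-0.025,0,0,0,1,0,0,-0.015,0,0,0,1,0,0,0,0,0,0,1,-0.0082,-0.0048,0,0,0,0,1,-0.0088,-0.0036,0,0,0,0,1,-0.0088,-0.0036,0,0,0,0,1]}}

```text
time_s: 11.53
ee_pos: [0.6379, -0.006, 0.1241]
eef_rot: [1.399, 1.569, -0.017]
force: [1.0, -0.2, -0.5]
grip_width: 0.0007
```

Emit:
{"method": "jog_arm", "body": {"rows": [-0.0094,-0.0017,0,0,0,0,1,-0.0094,-0.0017,0,0,0,0,1,-0.0095,0.0001,0,0,0,0,1,-0.0095,0.0002,0,0,0,0,1,-0.0093,0.002,0,0,0,0,1,-0.0093,0.002,0,0,0,0,1,-0.0087,0.0038,0,0,0,0,1,-0.0087,0.0038,0,0,0,0,1]}}

```text
time_s: 12.2
ee_pos: [0.5641, 0.0026, 0.1243]
eef_rot: [1.365, 1.568, -0.052]
force: [0.4, 0.3, -0.3]
grip_width: 0.0008
```

Emit:
{"method": "jog_arm", "body": {"rows": [-0.0078,0.0055,0,0,0,0,1,-0.0078,0.0055,0,0,0,0,1,-0.0065,0.0069,0,0,0,0,1,-0.0065,0.0069,0,0,0,0,1,-0.0039,0.006,0,0,0,0,1,-0.0039,0.006,0,0,0,0,1]}}

```text
time_s: 12.7
ee_pos: [0.5274, 0.0399, 0.1226]
eef_rot: [1.416, 1.571, 0.0]
force: [0.1, -0.2, -0.3]
grip_width: 0.0003
```

```bash
python3 st.py 11
```

```text
12.7 [ 0.06 -0.23 -0.34] 0.00033063478902012143 rack [[0.0007 0.086  0.1226]]
yaw 0.08895752432738391
```

View pics/w11.png

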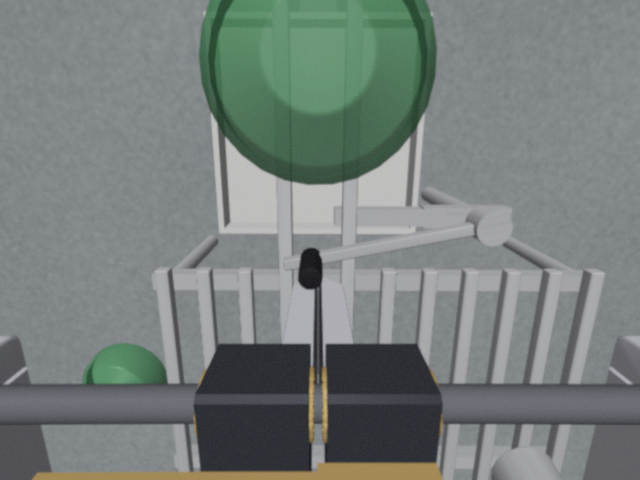

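View pics/s11.png

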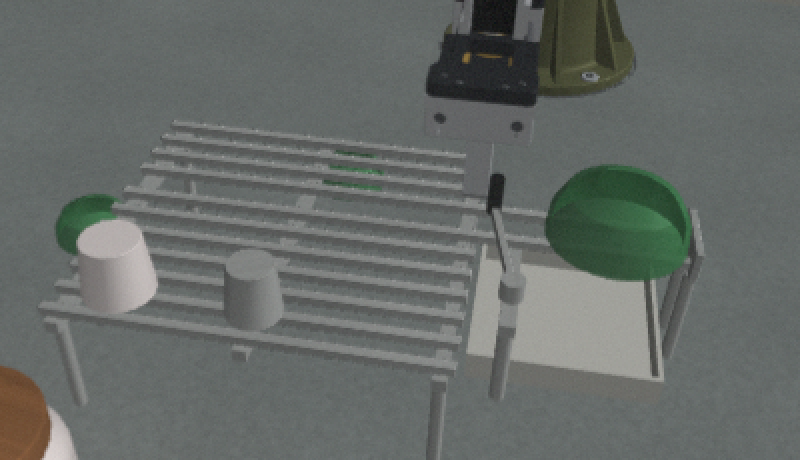

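The post is ahead of the finger and the gate is at about 0.2 rad. I'll do the last 20 mm slowly until the stop is felt.

Emit:
{"method": "jog_arm", "body": {"rows": [-0.0014,0.0039,0,0,0,0,1,-0.0014,0.0039,0,0,0,0,1,-0.0014,0.0039,0,0,0,0,1,-0.001,0.0039,0,0,0,0,1,0,0,0,0,0,0,1]}}

```text
time_s: 13.22
ee_pos: [0.5224, 0.0554, 0.1224]
eef_rot: [-2.224, 1.571, 2.643]
force: [0.3, -0.0, 0.0]
grip_width: 0.0004
```

Emit:
{"method": "jog_arm", "body": {"rows": [-0.0003,0.0015,0,0,0,0,1]}}

```text
time_s: 13.3
ee_pos: [0.5223, 0.0563, 0.1224]
eef_rot: [-1.478, 1.571, -2.895]
force: [-0.5, -0.7, -0.9]
grip_width: 0.0003
```

Emit:
{"method": "jog_arm", "body": {"rows": [-0.0003,0.0015,0,0,0,0,1]}}

```text
time_s: 13.38
ee_pos: [0.522, 0.0578, 0.1224]
eef_rot: [-1.263, 1.571, -2.679]
force: [-0.4, -1.0, 0.7]
grip_width: 0.0003
```

```bash
python3 st.py 12
```

```text
13.3833 [-0.41 -1.    0.73] 0.000348739666836007 rack [[-0.002   0.1045  0.1224]]
yaw 0.06790207565798845
```

View pics/w12.png

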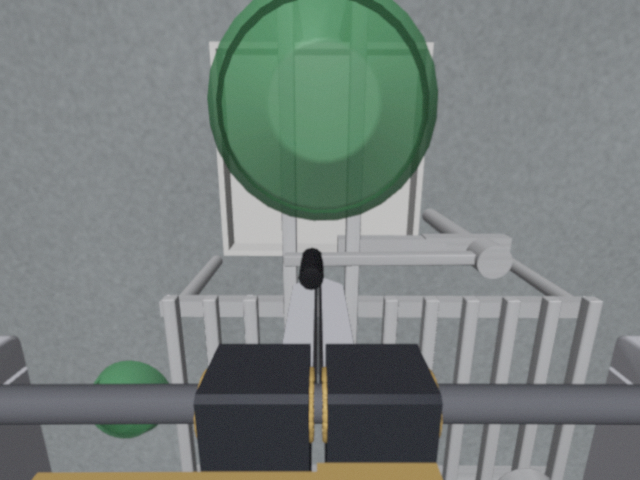

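Emit:
{"method": "jog_arm", "body": {"rows": [-0.0002,0.001,0,0,0,0,1]}}

```text
time_s: 13.57
ee_pos: [0.5218, 0.0587, 0.1225]
eef_rot: [0.618, 1.571, -0.798]
force: [0.4, -0.8, 0.2]
grip_width: 0.0006
```

Emit:
{"method": "jog_arm", "body": {"rows": [-0.0002,0.001,0,0,0,0,1]}}

```text
time_s: 13.65
ee_pos: [0.5217, 0.0595, 0.1225]
eef_rot: [0.136, 1.57, -1.28]
force: [2.3, -7.1, -0.3]
grip_width: 0.0006
```

Emit:
{"method": "jog_arm", "body": {"rows": [-0.0002,0.001,0,0,0,0,1]}}

```text
time_s: 13.73
ee_pos: [0.5216, 0.0598, 0.1225]
eef_rot: [0.089, 1.569, -1.328]
force: [2.2, -13.2, -0.4]
grip_width: 0.0005
```

The gate stop is felt: 7 N, then 13 N with no further travel. I'll back off, lift clear, swing away and check.

Emit:
{"method": "jog_arm", "body": {"rows": [0.0005,-0.003,0,0,0,0,1,0.002,-0.015,0,0,0,0,1,0,0,0.02,0,0,0,1,0,0,0.035,0,0,0,1,0,0,0.035,0,0,0,1,-0.025,-0.02,0.02,0,0,0,1,-0.025,-0.02,0.02,0,0,0,1,-0.02,-0.03,0.01,0,0,0,1]}}

```text
time_s: 14.4
ee_pos: [0.453, -0.0269, 0.2647]
eef_rot: [1.451, 1.568, 0.036]
force: [0.2, -1.0, -0.2]
grip_width: 0.0003
```

Emit:
{"method": "jog_arm", "body": {"rows": [-0.005,-0.035,0,0,0,0,1,-0.005,-0.035,0,0,0,0,1,0,-0.035,0,0,0,0,1,0,-0.035,0,0,0,0,1,0,-0.035,0,0,0,0,1,0,-0.035,0,0,0,0,1,0,-0.035,0,0,0,0,1,0,0,0,0,0,0,1]}}

```text
time_s: 15.07
ee_pos: [0.4431, -0.2767, 0.2618]
eef_rot: [-1.63, 1.57, -3.05]
force: [0.7, 0.4, -0.2]
grip_width: 0.0003
```

Run:
```python
from bars import *
p=np.array(json.load(open("rack.json")))
o=ctrl.get_obs();print(o['time_s'],o['ee_pos'])
T,_=ctrl.camera("top");S,_=ctrl.camera("scene")
T=T[:,:,::-1].copy();S=S[:,:,::-1].copy()
cv2.imwrite("pics/topF.png",cv2.resize(T[130:330,190:470],None,fx=2.8,fy=2.8,interpolation=cv2.INTER_CUBIC))
cv2.imwrite("pics/topG.png",cv2.resize(T[185:315,200:320],None,fx=4.5,fy=4.5,interpolation=cv2.INTER_CUBIC))
cv2.imwrite("pics/sceneF.png",cv2.resize(S[120:350,130:530],None,fx=2,fy=2))
print(bowl_fit("top",T,p,[0,.195]),bowl_fit("scene",S,p,[0,.195]))
for n,im in(("top",T),("scene",S)):
    print(n,proj(n,R2W(p,[[0,.195,.15],[-.005,.12,.14]])))
```

```text
15.0667 [ 0.44314076 -0.27666699  0.26179118]
(array([0.0007642 , 0.19917646]), np.float64(1.9667971805330173), array([ 211,  233,   57,   56, 2371], dtype=int32)) (array([-0.00336822,  0.20054738]), np.float64(2.644967917721967), array([ 406,  203,   70,   57, 3067], dtype=int32))
top [[236.68077782 259.04706255]
 [278.30468613 255.87785246]]
scene [[442.26880447 210.55249699]
 [390.80184097 208.3082949 ]]
```

View pics/topF.png

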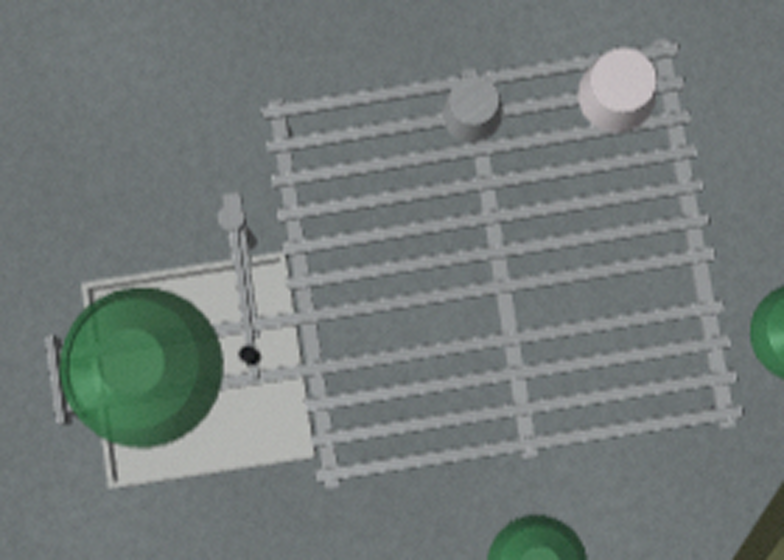

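View pics/topG.png

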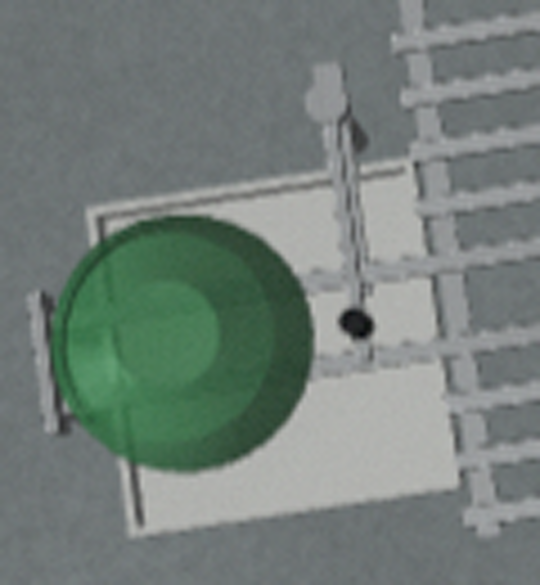

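View pics/sceneF.png

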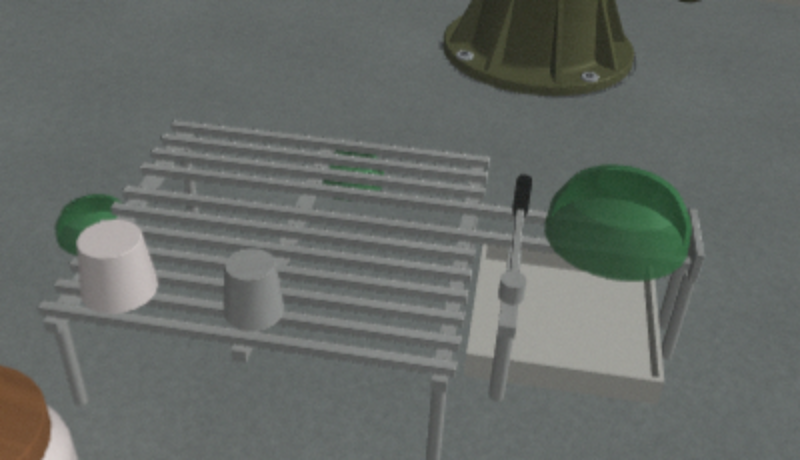

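The gate looks shut, but the silhouette residual rose (about 1 to 2 px), so I'll check the bowl for tilt and its contact with the stop.

Run:
```python
from bars import *
p=np.array(json.load(open("rack.json")))
T,d=ctrl.camera("top");T=T[:,:,::-1].copy();cv2.imwrite("pics/top13.png",T);np.save("top13.npy",d)
m=ctrl.camera_model("top")
def ana(im,d,x0):
    for q in [x0]:
        u0,v0=proj("top",R2W(p,[q[0],q[1],.15]),m)[0]
        v,u=np.mgrid[int(v0)-35:int(v0)+36,int(u0)-35:int(u0)+36];v=v.ravel();u=u.ravel()
        k=d[v,u]>0;u=u[k];v=v[k]
        _,dr=rays("top",np.c_[u,v],m);W=W2R(p,m["extrinsics"][:3,3]+dr*d[v,u][:,None])
        hsv=cv2.cvtColor(im,cv2.COLOR_BGR2HSV)[v,u];g=(hsv[:,0]>50)&(hsv[:,0]<85)&(hsv[:,1]>90)
        W=W[g];r=np.hypot(W[:,0]-q[0],W[:,1]-q[1])
        t=W[r<.017];A=np.c_[t[:,0]-q[0],t[:,1]-q[1],np.ones(len(t))]
        for _ in range(3):
            c=np.linalg.lstsq(A,t[:,2],rcond=None)[0];e=t[:,2]-A@c;ok=abs(e)<2*e.std();A=A[ok];t=t[ok]
        print("top disc slope x,y deg",np.degrees(c[:2]).round(2),"z",c[2],"res",e.std(),len(t))
        # side profile heights by direction
        for a in range(0,360,45):
            dirr=np.array([np.cos(np.radians(a)),np.sin(np.radians(a))]);s=(W[:,:2]-q)@dirr;n=abs((W[:,:2]-q)@[-dirr[1],dirr[0]])
            kk=(n<.008)&(s>.038)&(s<.047);print(a,np.round(np.median(W[kk,2]),4),end="; ")
        k=W[:,2]>.13;print("\ncentroid z>.13",W[k].mean(0))
ana(cv2.imread("pics/top0.png"),np.load("top0.npy"),np.array([.0115,-.049]))
ana(T,d,np.array([0,.195]));ana(T,d,np.array([0,.199]))
# stop projections
im=cv2.resize(T[185:315,200:320],None,fx=5,fy=5,interpolation=cv2.INTER_CUBIC)
def dl(P,c):
    q=(proj("top",R2W(p,np.array(P)/1000.),m)-[200,185])*5+2.5
    cv2.polylines(im,[q.astype(np.int32).reshape(-1,1,2)],False,c,1)
dl([[-30,250,114],[30,250,114]],(0,0,255));dl([[-30,250,100],[30,250,100]],(255,0,0))
a=np.linspace(0,6.283,80);dl(np.c_[55*np.cos(a),195+55*np.sin(a),0*a+100],(0,255,255))
dl([[90,120,114],[-20,120,114]],(255,0,255));dl([[18,130,100],[18,250,100]],(255,255,0));dl([[-18,130,100],[-18,250,100]],(255,255,0))
cv2.imwrite("pics/topH.png",im)
```

```text
top disc slope x,y deg [-1.02 -0.66] z 0.1493522633200969 res 0.0017473254927090533 239
0 0.1376; 45 0.1354; 90 0.1337; 135 0.1335; 180 0.1344; 225 0.1377; 270 0.1376; 315 0.1386; 
centroid z>.13 [ 0.01064394 -0.05024382  0.14283149]
top disc slope x,y deg [ 1.01 -0.25] z 0.14944389960194873 res 0.0018549735532403056 252
0 0.1364; 45 0.1374; 90 0.1376; 135 0.1368; 180 0.1362; 225 0.1365; 270 0.1378; 315 0.1378; 
centroid z>.13 [-0.00187734  0.1956774   0.1433074 ]
top disc slope x,y deg [ 0.46 -0.63] z 0.14951690538645057 res 0.0017838491468391596 246
0 0.1362; 45 0.1351; 90 0.1316; 135 0.1351; 180 0.136; 225 0.1387; 270 0.1401; 315 0.1391; 
centroid z>.13 [-0.00187734  0.1956774   0.1433074 ]
```

View pics/topH.png

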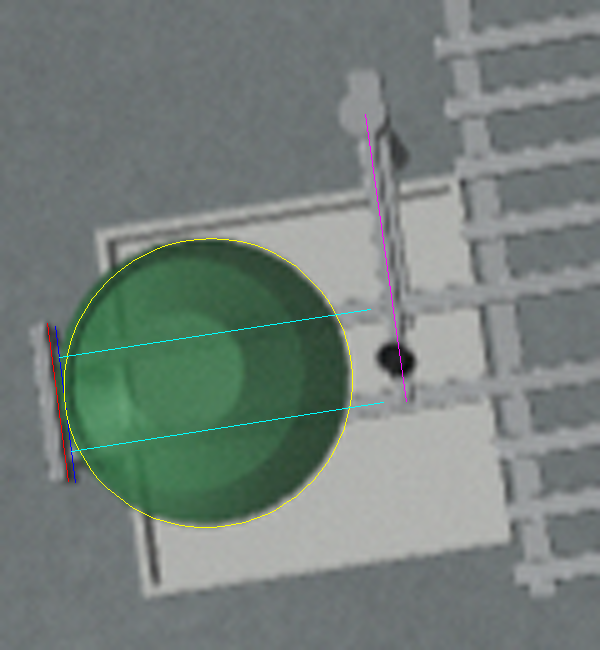

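The bowl is flat: its top disc is at z = 149.4 mm with under about 1° of slope, within the depth noise and the same as at the start. The 110 mm rim circle at the seat (yellow) coincides with the bowl outline and the stop face. The post at topH (397,358) matches the shut prediction of (394,357), and the cups have not moved. Handing in.

Run:
```python
from station import ctrl
print(ctrl.hand_in(), ctrl.get_obs()['time_s'])
```

```text
the job is handed in; nothing more can be done
the job is handed in; nothing more can be done
```

The job is done and handed in at about 15 s of the 72 s allowed; no verdict was reported. I swung the gate open to about 1.67 rad with shut fingers. I then pushed the large bowl flat along the bars with both fingers behind it, until it touched the end stop at about 8 N. Last, I swung the gate shut onto its stop, where the force rose to 13 N with no more travel, and withdrew the arm.

What the last checks showed:
- **Bowl position:** the rim circle drawn at the seat matched the bowl outline and the stop face. The bars were symmetric about the bowl in the wrist view.
- **Bowl flatness:** its top was at z = 149.4 mm with about 1° of slope or less, the same as at the start.
- **Gate:** the post was within about 1 mm of its shut position in the top view, and about 2 px off in the scene view.
- **Cups:** the pictures show both cups where they stood.

One check disagreed. The automatic silhouette fit put the bowl at y ≈ 199–200 mm instead of 195 mm, with x between +0.8 and −3.4 mm. It also fitted worse than at the start. I trusted the depth, the overlay and the contact instead, because the tray and shading behind the glass probably upset the colour mask. The tool position at contact implied about 198 mm, which also depends on my estimate of the finger size.

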